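# Trim the polisher's preset with the tuning tool

### The job

Take the plastic tuning tool from its wooden stand, feel its blade into the slot of the sprung trimmer screw down inside the control box's guide collar, and turn the screw gently with it until the brass pointer stands on the raised mark of the index ring. Then put the tool upright and fully home in its stand again, leaving the pointer on the mark. Touch the box with nothing but the tool and never press or wrench hard on screw or collar (about 8 N at most), and leave the index ring and the other things on the bench where they are.

Things in the scene. Friction and masses are not known exactly. Their poses are not given: they have to be found in the camera images.
- tuning_tool: Grey and black plastic tool, 116 mm, about 40 g, standing upright in the stand, loose. Origin: middle of the blade's end (lowest point); z up the tool. Blade 2.4 mm thick (x), 12 mm wide (y), 6 mm long; round shank 13 mm across from 6 to 50 mm, lower end chamfered 1.5 mm; round flange 24 mm across from 50 to 54 mm; square handle 16 x 16 mm, flats square to x and y, from 54 to 116 mm.
- tool_handle (a point): Point on the tool's axis, 90 mm above the blade's end and 26 mm below the handle's top: a good height to grip two opposite flats (16 mm apart).
- tool_stand: Wooden block 50 x 50 x 55 mm fixed to the bench. Origin: centre of its underside, z up. In its top an upright round hole 16 mm across, 53 mm deep, with a 2 mm chamfer. The tool hangs in it by the flange: fully home, the flange lies on the top and the blade's end is 5 mm above the bench.
- tool_stand_hole0 (a point): Centre of the hole's mouth, on the stand's top face, 55 mm above the bench.
- control_box: Grey box 110 x 110 x 45 mm fixed to the bench. Origin: centre of its underside, z up. On this axis are pointer, screw and a fixed steel guide collar (held by a bracket from +x), 51 to 72 mm above the bench, 23 mm across outside (30 mm at the top), bore 15 mm across, flared over its top 4 mm to about 21 mm. The dial with the pointer faces the box's -x.
- collar_mouth (a point): Centre of the collar's flared mouth, on the screw's axis, 72 mm above the bench.
- screw_face (a point): Centre of the unpressed screw's top face, 55.5 mm above the bench, 16.5 mm down the bore. Brass head 14 mm across with a straight slot right across it, 4 mm wide, 4.5 mm deep. The screw and its pointer are sprung: they yield from 1.6 N, 3.2 N at 2 mm, then stop hard, and come back up when let go. This point is fixed to the box and has the box's axes, not the slot's.
- slot_floor (a point): Floor of the unpressed screw's slot, 51 mm above the bench, where a seated blade ends; fixed to the box, with the box's axes. The slot's direction is not reported: square to the pointer, give or take 0.75 rad (a stiff slip clutch sets it anew each time); find it by feel or eye. A blade across the slot only pushes the screw down; in line it drops in, with about 0.14 rad of play to each side.
- trimmer (a joint): Angle of brass pointer and screw, which turn together against 0.035 N m of friction and stay where left, about the box's z, rad, counterclockwise from above positive; at 0 the pointer points along the box's -x. Stops at -1.25 and 1.25. The pointer is on the mark when this equals index_ring.
- index_ring (a joint): Angle of the mark on the dark steel index ring (98 mm in diameter, lying on top of the box), counted in the same way as the pointer's. It is stiff and must be left as it is; starts 0.45 to 1.25 rad counterclockwise of the pointer.
- pointer_tip (a point): Tip of the brass pointer, 37 mm from the screw's axis, 50.5 mm above the bench.
- index_mark (a point): Inner tip of the ring's raised mark, 37 mm from the screw's axis, 50.5 mm above the bench; the pointer's tip must come to this point.
- felt_wheel: Bystander: cream felt polishing bob, 60 mm in diameter, 25 mm high, lying on the bench; origin at the centre of its underside.
- sample_tile: Bystander: red granite sample tile 56 x 56 x 10 mm, lying on the bench; origin at the centre of its underside.
- pin_spanner: Bystander: flat dark pin spanner 165 x 42 x 11 mm, lying on the bench; origin at the centre of its underside.

How it is judged:
By the outcome, as a careful person would: the job done as asked, in the order asked, and still so for the second after the job is handed in, with the robot touching nothing.
It also fails if it takes over 72 s, if anything falls off the work surface, if the arm or the gripper's body presses on something with over 40 N, if the wrist force passes 120 N, or if a joint passes its speed limit or range.

### The arm

A 6-joint arm with a two-finger parallel gripper is mounted at the origin on a cart in front of the work surface, level with it; the furniture and walls round the work are solid. World frame = base frame: x ahead of the robot, y to its left, z up, the work surface at z = 0. Lengths are in m, angles in rad, forces in N, time in s.
With the tool pointing down it reaches from about 0.3 to 0.875 m from the base axis. Payload 6.4 kg.
Tool frame: the origin (TCP) lies on the centre line of the jaws, within the pads' length; the fingertips stand 17 mm ahead of it and the grasp point (between the pads) lies 2 mm behind it; z points along the fingers, x is the direction in which the jaws open and shut, and the axes are right-handed (so a half turn about z gives the same grasp; the last joint's range is limited). The gripper opens to 85 mm and grips with 20 to 120 N. Pads are 22 mm wide; open, the fingers measure 114 mm over their backs; the gripper's body (76 mm by 85 mm) begins 54 mm behind the grasp point. The pads swing forward as they close: fully open they stand 13 mm farther back than shut.
Start: joints at [1.1, 0.181, 1.607, -0, 1.354, -0.206], TCP at [0.15, 0.555, 0.248] pointing down, gripper open.
Joint ranges: [-2.99, 2.99], [-0.89, 2.07], [0.3, 2.58], [-1.14, 4.28], [0, 2.63], [-3.12, 3.12]. Speed limits (rad/s): [2.57, 2.57, 3.01, 3.14, 3.14, 3.14].

### API

Orientations are given as a unit quaternion [w, x, y, z].
In Python, from bench import ctrl gives the robot as it stands.
- The arm moves only by the tool servo_tool, never from a script. Its argument "increments" is text: rows parted by semicolons, each of 5 numbers parted by spaces: the shift along the tool's x, y, z in cm, then the turn about the tool's z in rad, then the opening, from 0 (shut) to 1 (fully open). In form: dx dy dz yaw gripper; .... A call has 1 to 10 rows; each row shifts and turns the commanded pose from where the row before left it, along the tool's axes as they then stand; what a row does not reach is not made up. A row lasts 1/8 s, in which the tool goes at most 62.5 mm and 10.7 degrees, less where a joint would pass 70% of its speed; a pose out of reach is approached as far as the arm can. A call is refused whole if a number of a shift passes 6.25 or a number of a turn 0.188, either way. A call with a gripper value outside its range is refused whole. The fingers move at their own pace and stop on an object; the grip force is fixed at half the most. Time passes only in rows, so rows that do not move let the fingers close. It gives the time, the measured TCP pose, the force and the opening at its end, in the units of the state.
- ctrl.get_obs(): the state, without advancing time (a new reading comes with each control period).
- ctrl.camera(name): name is "scene" or "top"; returns (picture, depth): 384x512x3 uint8, red, green, blue; 384x512 float32, m along the optical axis (not along the pixel's ray), 0 where there is no reading.
- ctrl.camera_params(name): a dict with "mtx" (3x3 intrinsics, pixels), "position" and "attitude" of the camera in the world. Camera axes: x right, y down, z forward; pixel columns grow to the right and rows downward; lengths in m; the calibration is good to about 2 mm. A picture is of the moment at which its call begins. camera_params takes no time and is no camera call.
- ctrl.hand_in(): hands the job in, once; it reports no verdict.
The state is a dict: "time_s": time; "q": joint angles; "dq": joint speeds; "joint_efforts": joint torques, N m; "eef_pos": TCP position; "eef_rot": TCP orientation; "wrist_force": force on the tool from outside, world axes, zero at the start; "torque": the same for the moment, N m; "opening": opening from 0.0 (shut) to 1.0 (fully open).
Only numpy, scipy, OpenCV 4.12 (cv2) and the standard library are available. Lean on these libraries where they do the work, as an engineer would, in place of code of your own. Each camera call takes 0.05 s, during which the arm holds its last target.

## Working session

There is one attempt and no reset: what is moved stays moved. The work goes in short steps, Python scripts to look and compute and a tool call to move; the robot and the scene stay as the last step left them, time stands still between calls to the robot, and variables do not carry over. Pictures are saved under pics/ and viewed, and the job is handed in when it is done.

Besides the shell and the picture viewer there is one more tool, called after "Emit:" as name(argument=value, ...) on one line, values as JSON. servo_tool: Moves the arm, as the interface text tells. Its arguments: {"type":"object","properties":{"increments":{"type":"string"}},"required":["increments"]}

```bash
ls; mkdir -p pics
python3 - <<'E'
from bench import ctrl
import cv2, numpy as np
print(ctrl.get_obs())
for n in ("scene","top"):
    im,d=ctrl.camera(n); p=ctrl.camera_params(n); print(n,p)
    cv2.imwrite(f"pics/{n}0.png",im[:,:,::-1]); np.save(f"pics/{n}0_d.npy",d); np.save(f"pics/{n}0.npy",im)
E
```

```text
pics
{'time_s': 0.0, 'q': array([ 1.09972881e+00,  1.81538881e-01,  1.60801823e+00, -1.36726853e-05,
        1.35378713e+00, -2.06306654e-01]), 'dq': array([-0.00147393,  0.00073347,  0.00025982, -0.001605  ,  0.00106626,
       -0.00068819]), 'joint_efforts': array([-1.57850402e-03, -4.44868612e+01, -3.51333046e+01, -4.09917002e-04,
        9.05657391e-03,  1.88316767e-05]), 'eef_pos': array([0.15021236, 0.55448853, 0.2473804 ]), 'eef_rot': array([ 3.84363252e-04,  7.94252685e-01,  6.07586953e-01, -7.86969274e-04]), 'wrist_force': array([-0.56874166,  0.07907928, -0.31477094]), 'torque': array([-0.04488317, -0.04455881, -0.00828827]), 'opening': 0.9989721936539898}
scene {'mtx': array([[365.67520435,   0.        , 258.11842915],
       [  0.        , 365.67520435, 196.57560395],
       [  0.        ,   0.        ,   1.        ]]), 'position': array([ 0.17334697, -0.23226575,  0.71062444]), 'attitude': array([-0.34596924,  0.87536039, -0.31080416,  0.13209936])}
top {'mtx': array([[382.51991257,   0.        , 255.46089765],
       [  0.        , 382.51991257, 190.18287193],
       [  0.        ,   0.        ,   1.        ]]), 'position': array([0.42403341, 0.20365802, 0.91778006]), 'attitude': array([ 0.07390928, -0.69917014,  0.70883826, -0.0569812 ])}
```

View pics/scene0.png

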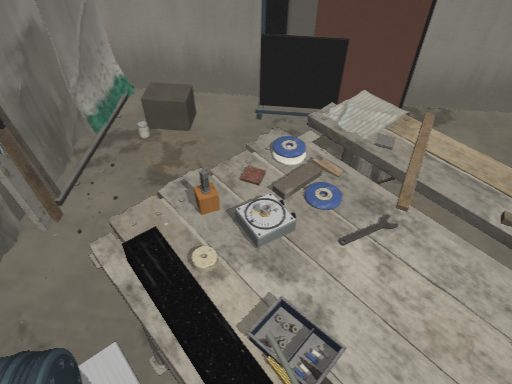

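View pics/top0.png

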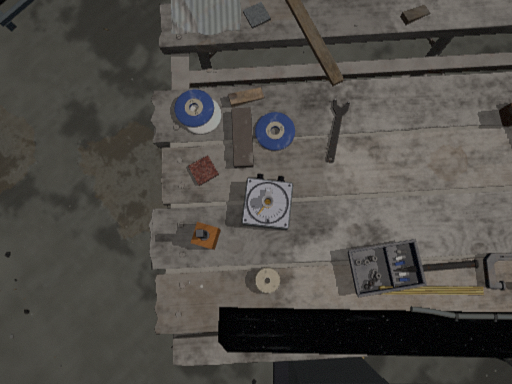

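The scene view shows the stand and tool at about (207,195) and the box at (265,215). The top view shows the box at (268,203) and the stand at (205,235). I'll enlarge both.

```bash
cat > h.py <<'E'
import numpy as np, cv2
from scipy.spatial.transform import Rotation as R
from bench import ctrl
def cam(n):
    p=ctrl.camera_params(n); a=p["attitude"]
    return p["mtx"],np.array(p["position"]),R.from_quat([a[1],a[2],a[3],a[0]]).as_matrix()
def ray(n,u,v,z):
    K,c,r=cam(n); d=r@np.linalg.solve(K,np.array([u,v,1.])); return c+d*(z-c[2])/d[2]
def proj(n,P):
    K,c,r=cam(n); q=K@(r.T@(np.asarray(P,float)-c)); return q[:2]/q[2]
def crop(n,im,u0,v0,u1,v1,s,name):
    cv2.imwrite(name,cv2.resize(im[v0:v1,u0:u1,::-1],None,fx=s,fy=s,interpolation=cv2.INTER_CUBIC))
def depthpt(n,u,v,d):
    K,c,r=cam(n); return c+r@(np.linalg.solve(K,np.array([u,v,1.]))*d)
E
python3 - <<'E'
from h import *
t=np.load("pics/top0.npy"); s=np.load("pics/scene0.npy")
crop("top",t,235,165,305,237,8,"pics/topbox.png")
crop("top",t,165,200,235,260,8,"pics/topstand.png")
crop("scene",s,185,160,305,250,6,"pics/scbox.png")
td=np.load("pics/top0_d.npy"); sd=np.load("pics/scene0_d.npy")
for u,v in [(268,203),(255,185),(205,235),(201,233),(267,281),(202,170),(335,130),(300,240)]:
    print(u,v,td[v,u],depthpt("top",u,v,td[v,u]))
E
```

```text
268 203 0.8693639 [0.55544216 0.19525299 0.05748047]
255 185 0.89258915 [0.60057699 0.22468688 0.04299267]
205 235 0.8261464 [0.48253894 0.33277714 0.09093694]
201 233 0.7985465 [0.48478282 0.33674464 0.11953853]
267 281 0.89430904 [ 0.38002126  0.20023535 -0.00072396]
202 170 0.93986446 [0.64763229 0.3553906  0.00671511]
335 130 0.95147425 [0.74440543 0.02499357 0.00547753]
300 240 0.9080555 [0.47410435 0.12033398 0.00111269]
```

View pics/topbox.png

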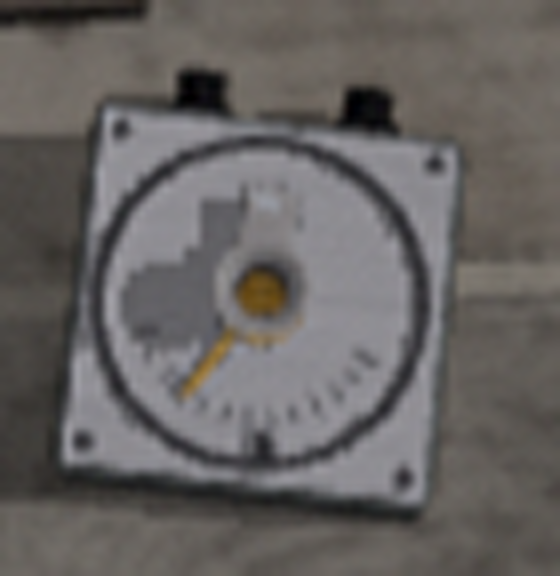

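View pics/topstand.png

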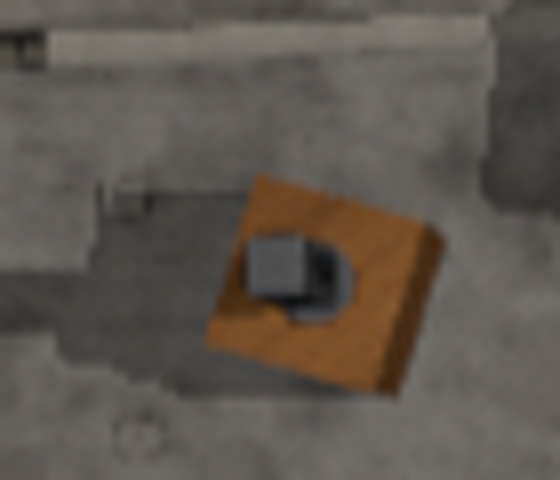

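View pics/scbox.png

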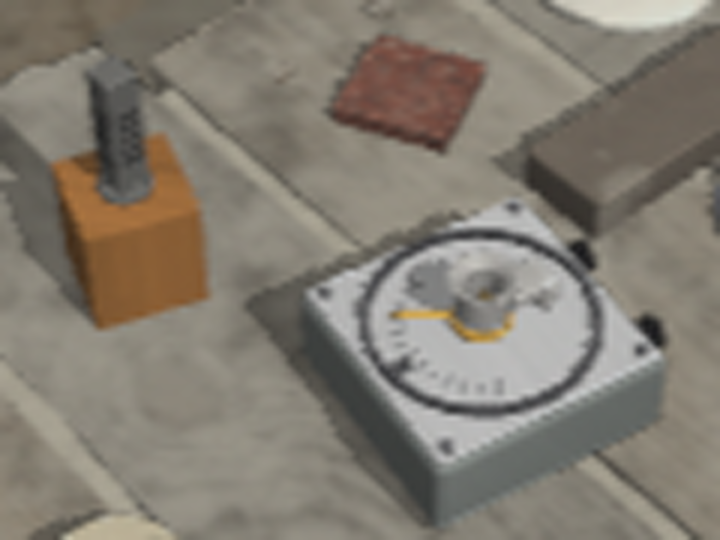

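Run:
```python
from h import *
t=np.load("pics/top0.npy"); s=np.load("pics/scene0.npy")
def blobs(im,roi,lo,hi,minA=3,code=cv2.COLOR_RGB2HSV):
    u0,v0,u1,v1=roi
    big=cv2.resize(im[v0:v1,u0:u1],None,fx=8,fy=8,interpolation=cv2.INTER_CUBIC)
    m=cv2.inRange(cv2.cvtColor(big,code),lo,hi)
    cs,_=cv2.findContours(m,cv2.RETR_EXTERNAL,cv2.CHAIN_APPROX_NONE)
    out=[]
    for c in sorted(cs,key=cv2.contourArea,reverse=True):
        if cv2.contourArea(c)<minA*64: break
        out.append((c+0.5)/8-0.5+np.array([u0,v0])) 
    return out
def show(n,cs,z,k=4):
    for c in cs[:k]:
        c=c.astype(np.float32); (cu,cv),(w,h),a=cv2.minAreaRect(c)
        print(n,"area",round(cv2.contourArea(c),1),"c",round(cu,2),round(cv,2),"size",round(w,1),round(h,1),round(a,1),"->",ray(n,cu,cv,z).round(4))
        for p in cv2.boxPoints(cv2.minAreaRect(c)): print("   ",p.round(2),ray(n,p[0],p[1],z).round(4))
# stand (orange-brown) 
print("stand top"); show("top",blobs(t,(165,200,235,260),(5,120,90),(25,255,255)),0.055,2)
print("brass top"); 
cs=blobs(t,(235,165,305,237),(12,110,80),(35,255,255),1); show("top",cs,0.0505)
print("brass scene"); show("scene",blobs(s,(240,185,300,225),(12,110,80),(35,255,255),1),0.0505)
# box light face
print("box face"); show("top",blobs(t,(235,165,305,237),(0,0,125),(180,60,255)),0.045,1)
# dark ring
u0,v0,u1,v1=235,165,305,237
big=cv2.resize(t[v0:v1,u0:u1],None,fx=8,fy=8,interpolation=cv2.INTER_CUBIC)
g=cv2.cvtColor(big,cv2.COLOR_RGB2GRAY); m=(g<100).astype(np.uint8)*255
cs,h=cv2.findContours(m,cv2.RETR_LIST,cv2.CHAIN_APPROX_NONE)
for c in cs:
    if cv2.contourArea(c)>20000 :
        e=cv2.fitEllipse(c); cu,cv=(e[0][0]+.5)/8-.5+u0,(e[0][1]+.5)/8-.5+v0
        print("ring",cu,cv,np.array(e[1])/8,ray("top",cu,cv,0.0475))
cv2.imwrite("pics/ringmask.png",m)
```

```text
stand top
top area 324.6 c 203.98 235.07 size 22.5 22.8 17.3 -> [0.4849 0.3407 0.055 ]
    [189.85 242.6 ] [0.4685 0.3723 0.055 ]
    [196.63 220.85] [0.5173 0.3579 0.055 ]
    [218.12 227.55] [0.5015 0.3089 0.055 ]
    [211.33 249.3 ] [0.453  0.3238 0.055 ]
brass top
top area 20.0 c 267.18 201.55 size 5.4 5.0 42.5 -> [0.5599 0.197  0.0505]
    [263.52 201.56] [0.56   0.2054 0.0505]
    [266.87 197.91] [0.5684 0.1976 0.0505]
    [270.84 201.55] [0.5598 0.1886 0.0505]
    [267.49 205.2 ] [0.5514 0.1964 0.0505]
top area 9.7 c 260.69 209.85 size 1.4 9.2 38.2 -> [0.5409 0.2122 0.0505]
    [257.3  213.03] [0.5337 0.22   0.0505]
    [262.99 205.81] [0.5502 0.2068 0.0505]
    [264.08 206.66] [0.5482 0.2043 0.0505]
    [258.39 213.89] [0.5317 0.2175 0.0505]
brass scene
scene area 21.1 c 259.76 213.54 size 19.4 4.1 11.0 -> [0.547  0.1986 0.0505]
    [249.85 213.69] [0.5283 0.2129 0.0505]
    [250.63 209.67] [0.5377 0.2217 0.0505]
    [269.67 213.38] [0.5658 0.1842 0.0505]
    [268.89 217.4 ] [0.5562 0.1758 0.0505]
box face
top area 1093.6 c 266.62 202.38 size 37.6 37.9 90.0 -> [0.5589 0.1983 0.045 ]
    [247.69 183.56] [0.6039 0.2416 0.045 ]
    [285.56 183.56] [0.6024 0.1535 0.045 ]
    [285.56 221.19] [0.5148 0.1558 0.045 ]
    [247.69 221.19] [0.516  0.2423 0.045 ]
ring 266.7632942199707 202.24785232543945 [37.94366837 38.79455948] [0.55875887 0.19796779 0.0475    ]
ring 268.0619125366211 203.75139999389648 [47.05524445 50.88336563] [0.55521876 0.19504372 0.0475    ]
ring 269.99887466430664 207.13089752197266 [64.3172226  77.79882812] [0.54731648 0.19073963 0.0475    ]
```

View pics/ringmask.png

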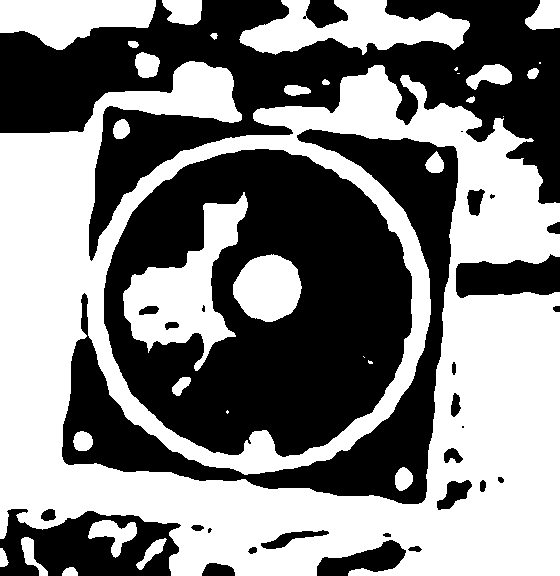

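Run:
```python
from h import *
t=np.load("pics/top0.npy"); s=np.load("pics/scene0.npy")
a=cv2.resize(t[194:211,258:278,::-1],None,fx=20,fy=20,interpolation=cv2.INTER_NEAREST)
b=cv2.resize(s[200:217,256:276,::-1],None,fx=20,fy=20,interpolation=cv2.INTER_NEAREST)
cv2.imwrite("pics/slot.png",np.hstack([a,b]))
print(t[197:207,262:273,0]); 
sc=np.array([[121,129],[435,162],[404,478],[82,441]])
w=[ray("top",(x+.5)/8-.5+235,(y+.5)/8-.5+165,0.0455) for x,y in sc]
for p in w: print(p.round(4))
print(np.mean(w,0))
```

```text
[[107 133 125 116  98  89  88  86  96 109 132]
 [127 132 127  99  69  53  48  58  78  92 112]
 [142 135 116  68  82  84  77  57  55  84 105]
 [141 131  85  78 104 107 100  83  53  82  95]
 [139 128  90  96  99 100  92  91  71  78  96]
 [132 128 108 104 107 110 107 103  84  84 107]
 [123 130 122 107 105 102  97 104  91  91 116]
 [ 89 128 126 119 103  98  81  97  99 110 126]
 [ 73 119 126 122 123 118 108 111 115 128 137]
 [ 87 110 113 124 137 129 128 134 137 138 143]]
[0.6105 0.2369 0.0455]
[0.5992 0.1458 0.0455]
[0.5076 0.1571 0.0455]
[0.5195 0.2489 0.0455]
[0.5592027  0.19718051 0.0455    ]
```

View pics/slot.png

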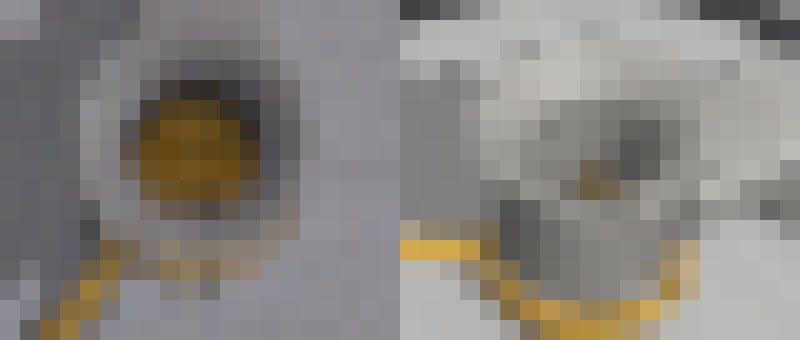

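Run:
```python
from h import *
s=np.load("pics/scene0.npy"); t=np.load("pics/top0.npy")
w=[ray("scene",(x+.5)/6-.5+185,(y+.5)/6-.5+160,0.0455) for x,y in [(513,208),(640,350),(446,447),(324,290)]]
for p in w: print(p.round(4))
print("scene box",np.mean(w,0))
f8=lambda x,y,z:ray("top",(x+.5)/8-.5+165,(y+.5)/8-.5+200,z).round(4)
f6=lambda x,y,z:ray("scene",(x+.5)/6-.5+185,(y+.5)/6-.5+160,z).round(4)
# collar mouth centre
print("collar top",ray("top",(263+.5)/8-.5+235,(284+.5)/8-.5+165,0.072),"scene",f6(487,285,0.072))
print("handle top: top",f8(277,267,0.121),"scene",f6(112,70,0.121))
for x,y in [(258,175),(443,225)]: pass
print("stand corners top", [f8(x,y,0.055) for x,y in [(258,175),(420,220),(378,392),(207,340)]])
print("stand corners scene",[f6(x,y,0.055) for x,y in [(55,163),(165,137),(202,210),(97,240)]])
print("handle top corners scene",[f6(x,y,0.121) for x,y in [(86,67),(112,54),(136,70),(108,86)]])
print("handle top corners top",[f8(x,y,0.121) for x,y in [(250,237),(306,238),(304,298),(247,297)]])
crop("top",t,185,220,215,245,24,"pics/h1.png"); crop("scene",s,190,165,220,200,16,"pics/h2.png")
```

```text
[0.6112 0.235  0.0455]
[0.5996 0.1444 0.0455]
[0.5088 0.1553 0.0455]
[0.5211 0.2479 0.0455]
scene box [0.56016329 0.19566392 0.0455    ]
collar top [0.55988825 0.19653687 0.072     ] scene [0.5585 0.1911 0.072 ]
handle top: top [0.4849 0.3403 0.121 ] scene [0.4869 0.3381 0.121 ]
stand corners top [array([0.516 , 0.3574, 0.055 ]), array([0.5026, 0.3113, 0.055 ]), array([0.4547, 0.3227, 0.055 ]), array([0.4697, 0.371 , 0.055 ])]
stand corners scene [array([0.4712, 0.3685, 0.055 ]), array([0.5162, 0.3527, 0.055 ]), array([0.5037, 0.3076, 0.055 ]), array([0.4606, 0.3204, 0.055 ])]
handle top corners scene [array([0.4798, 0.3459, 0.121 ]), array([0.4921, 0.3459, 0.121 ]), array([0.4943, 0.3322, 0.121 ]), array([0.4805, 0.3313, 0.121 ])]
handle top corners top [array([0.4928, 0.3475, 0.121 ]), array([0.4923, 0.3328, 0.121 ]), array([0.4767, 0.3331, 0.121 ]), array([0.4772, 0.348 , 0.121 ])]
```

View pics/h1.png

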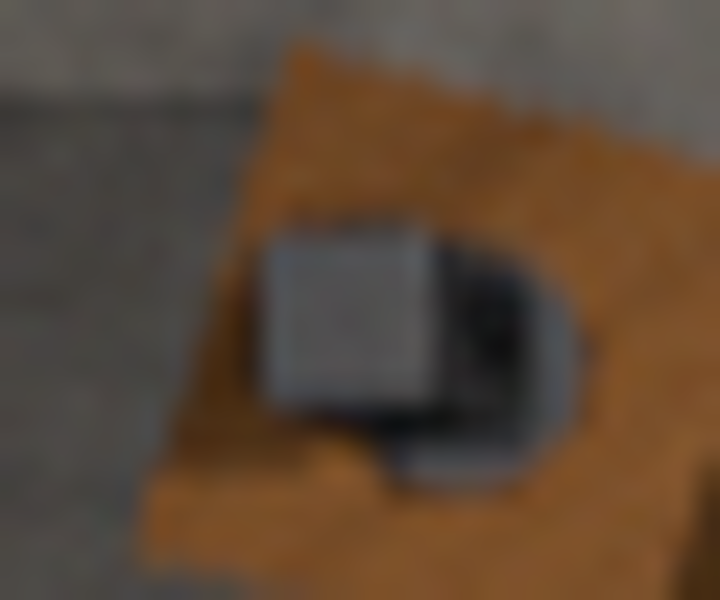

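View pics/h2.png

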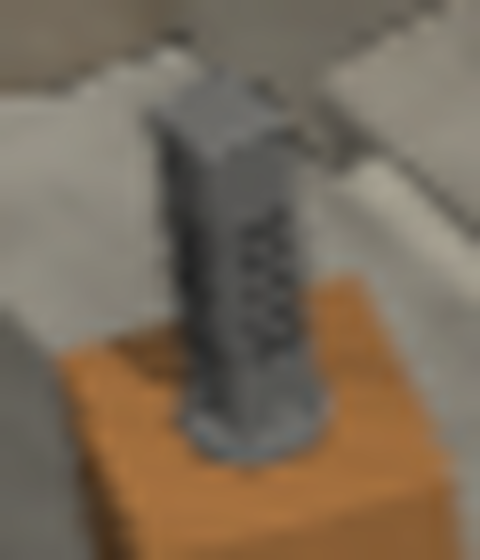

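The handle top is at about (0.4855, 0.3395), with its flats along world x and y. The box axis is at about (0.5595, 0.1965) and the box yaw is about -0.125. The two cameras agree within 2 to 3 mm. Next I move above the tool.

Emit:
servo_tool(increments="-1.5 4.75 0.9 0 1; -1.5 4.75 0.9 0 1; -1.5 4.75 0.9 0 1; -1.5 4.75 0.9 0 1; -1.5 4.75 0.9 0 1; -1.5 4.75 0.9 0 1; -1.5 4.75 0.9 0 1; -1.5 4.75 0.9 0 1; 0 0 0 -0.13 1; 0 0 0 -0.13 1")

```text
time_s: 1.35
eef_pos: [0.4861, 0.3387, 0.1753]
eef_rot: [-0.0, 0.708, 0.706, -0.001]
wrist_force: [0.5, 0.3, 0.2]
opening: 0.998
```

```bash
cat >> h.py <<'E'
def pose():
    o=ctrl.get_obs(); a=o["eef_rot"]; r=R.from_quat([a[1],a[2],a[3],a[0]]).as_matrix()
    return o,np.array(o["eef_pos"]),r
def yawx(r): return np.arctan2(r[1,0],r[0,0])
def to(P,yaw=None):
    o,p,r=pose(); d=r.T@(np.array(P)-p)*100
    print("t",round(o["time_s"],2),"pos",p.round(4),"yaw",round(yawx(r),4),"tilt",r[:,2].round(4),"q6",o["q"][5].round(3),"F",o["wrist_force"].round(2),"T",o["torque"].round(3),"op",round(o["opening"],3))
    print("need cm",d.round(2), "turn", None if yaw is None else round(-(yaw-yawx(r)),3))
E
python3 -c "
from h import *
to([0.486,0.3395,0.093],1.571)"
```

```text
t 1.35 pos [0.4861 0.3387 0.1753] yaw 1.5685 tilt [-1.6e-03 -6.0e-04 -1.0e+00] q6 -1.16 F [0.52 0.28 0.16] T [-0.03  -0.008 -0.033] op 0.998
need cm [0.08 0.   8.23] turn -0.002
```

Emit:
servo_tool(increments="0.08 0 2.5 0 1; 0 0 2.5 0 1; 0 0 2 0 1; 0 0 1.2 0 1; 0 0 0 0 0; 0 0 0 0 0; 0 0 0 0 0; 0 0 0 0 0; 0 0 0 0 0")

```text
time_s: 2.48
eef_pos: [0.4864, 0.3408, 0.0952]
eef_rot: [0.0, 0.709, 0.705, 0.001]
wrist_force: [-0.4, -0.1, 4.5]
opening: 0.177
```

Run:
```python
from h import *
to([0.486,0.3395,0.093],1.571)
im,d=ctrl.camera("scene"); np.save("pics/s1.npy",im); crop("scene",im,180,140,230,210,8,"pics/s1.png")
```

```text
t 2.48 pos [0.4864 0.3408 0.0952] yaw 1.566 tilt [ 1.4e-03  6.0e-04 -1.0e+00] q6 -1.155 F [-0.38 -0.05  4.54] T [ 0.012  0.023 -0.029] op 0.177
need cm [-0.13 -0.04  0.22] turn -0.005
```

View pics/s1.png

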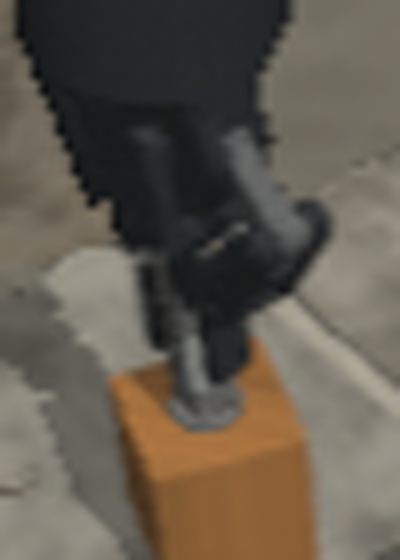

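Emit:
servo_tool(increments="0 0 -1 0 0; 0 0 -2 0 0; 0 0 -3 0 0; 0 0 -3 0 0; 0 0 -2 0 0; 0 0 -1 0 0; 0 0 0 0 0")

```text
time_s: 3.4
eef_pos: [0.4861, 0.3407, 0.2154]
eef_rot: [0.0, 0.709, 0.705, 0.001]
wrist_force: [-0.1, 0.9, 0.1]
opening: 0.181
```

Run:
```python
from h import *
to([0.5595,0.1965,0.20],1.571)
o,p,r=pose(); print(proj("scene",p),proj("scene",p-[0,0,.09]))
im,d=ctrl.camera("scene"); np.save("pics/s2.npy",im); u,v=proj("scene",p-[0,0,.06]).astype(int)
crop("scene",im,u-25,v-30,u+25,v+30,10,"pics/s2.png")
im,d=ctrl.camera("top"); np.save("pics/t2.npy",im); crop("top",im,235,165,305,237,8,"pics/t2.png")
```

```text
t 3.4 pos [0.4861 0.3407 0.2154] yaw 1.566 tilt [ 1.5e-03  7.0e-04 -1.0e+00] q6 -1.155 F [-0.09  0.91  0.06] T [-0.014  0.001  0.004] op 0.181
need cm [-14.38   7.4    1.54] turn -0.005
[198.29398363 138.88415773] [202.19752742 169.43424101]
```

View pics/s2.png

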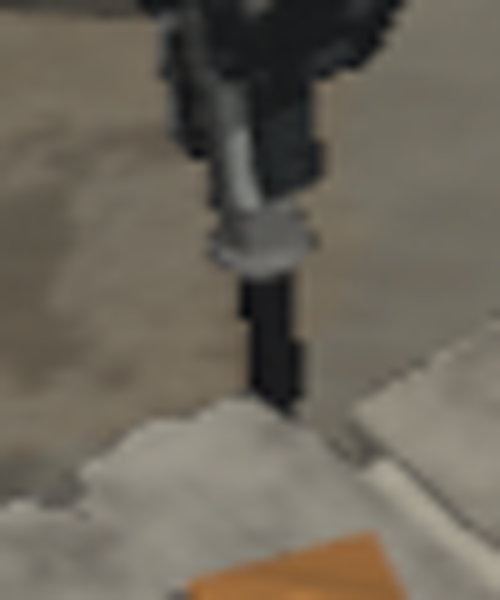

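View pics/t2.png

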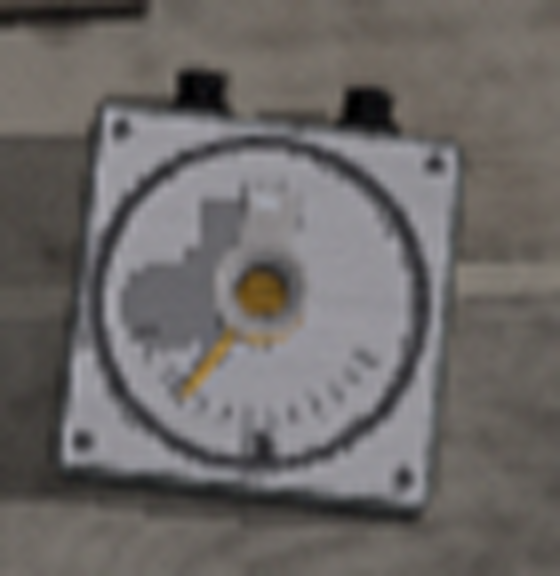

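Emit:
servo_tool(increments="-3.6 1.85 0.2 0 0; -3.6 1.85 0.3 0 0; -3.6 1.85 0.3 0 0; -3.55 1.85 0.2 0 0; 0 0 0 0 0; 0 0 0 0 0")

```text
time_s: 4.25
eef_pos: [0.5585, 0.1968, 0.2033]
eef_rot: [-0.001, 0.709, 0.705, -0.001]
wrist_force: [-0.3, 0.9, -0.5]
opening: 0.18
```

Run:
```python
from h import *
to([0.5598,0.1970,0.20],1.571)
o,p,r=pose(); print(proj("scene",p),proj("scene",p-[0,0,.09]))
ims=[ctrl.camera("scene")[0].astype(float) for _ in range(3)]
print("noise",np.std(ims,0).mean())
im=np.mean(ims,0).astype(np.uint8); np.save("pics/s3.npy",im); u,v=proj("scene",p-[0,0,.08]).astype(int)
crop("scene",im,u-25,v-25,u+25,v+35,10,"pics/s3.png")
im,d=ctrl.camera("top"); np.save("pics/t3.npy",im); crop("top",im,225,155,315,237,8,"pics/t3.png")
```

```text
t 4.25 pos [0.5585 0.1968 0.2033] yaw 1.5655 tilt [-2.1e-03  2.0e-04 -1.0e+00] q6 -1.427 F [-0.33  0.88 -0.46] T [-0.004 -0.013  0.011] op 0.18
need cm [0.02 0.13 0.33] turn -0.006
[265.9465518  163.64825412] [264.68775944 193.51124817]
noise 0.32520670996583795
```

View pics/s3.png

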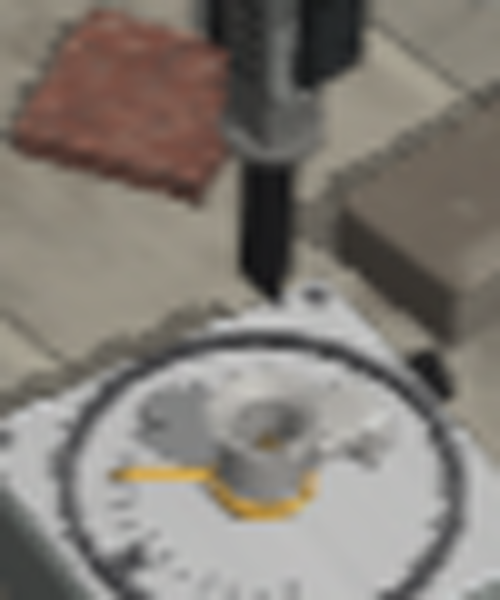

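Emit:
servo_tool(increments="0 0.1 0 0.175 0; 0 0 0 0.175 0; 0 0 0 0.175 0; 0 0 0 0.175 0; 0 0 0 0 0")

```text
time_s: 5.08
eef_pos: [0.5598, 0.1974, 0.2044]
eef_rot: [-0.0, 0.907, 0.421, 0.0]
wrist_force: [-0.1, 0.3, -0.2]
opening: 0.179
```

Run:
```python
from h import *
to([0.5598,0.1970,0.20],0.866)
o,p,r=pose(); 
im=ctrl.camera("scene")[0]; np.save("pics/s4.npy",im); u,v=proj("scene",p-[0,0,.08]).astype(int)
crop("scene",im,u-20,v-10,u+20,v+30,14,"pics/s4.png")
```

```text
t 5.08 pos [0.5598 0.1974 0.2044] yaw 0.8687 tilt [ 1.e-04  1.e-04 -1.e+00] q6 -0.73 F [-0.06  0.28 -0.22] T [-0.026 -0.008  0.074] op 0.179
need cm [-0.03  0.02  0.44] turn 0.003
```

View pics/s4.png

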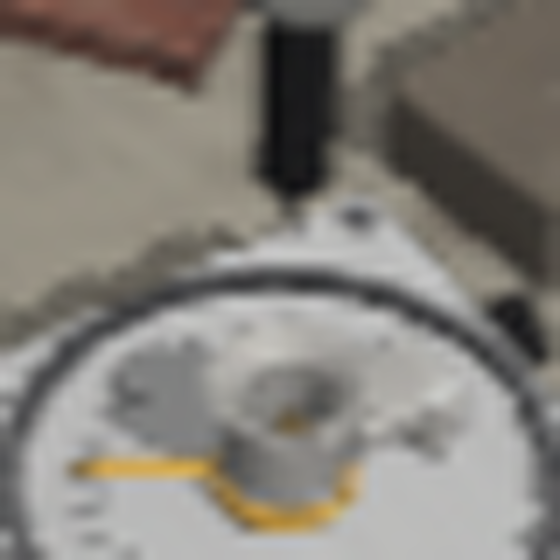

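The tip is a thin nub when seen edge-on, so the blade lies along TCP x, at azimuth 0.87 now. Next I descend to the collar.

Emit:
servo_tool(increments="0 0 1.5 0 0; 0 0 1.5 0 0; 0 0 0.9 0 0; 0 0 0.3 0 0; 0 0 0.3 0 0; 0 0 0.2 0 0; 0 0 0 0 0")

```text
time_s: 6.0
eef_pos: [0.5603, 0.1966, 0.1574]
eef_rot: [0.0, 0.908, 0.42, 0.0]
wrist_force: [-1.4, 0.0, -0.2]
opening: 0.185
```

Run:
```python
from h import *
to([0.5598,0.1970,0.1457],0.866)
o,p,r=pose(); 
im=ctrl.camera("scene")[0]; np.save("pics/s5.npy",im); u,v=proj("scene",p-[0,0,.08]).astype(int)
crop("scene",im,u-25,v-25,u+25,v+20,12,"pics/s5.png")
```

```text
t 6.0 pos [0.5603 0.1966 0.1574] yaw 0.866 tilt [ 3.e-04  0.e+00 -1.e+00] q6 -0.728 F [-1.36  0.02 -0.19] T [-0.018 -0.011 -0.02 ] op 0.185
need cm [-0.   -0.06  1.17] turn -0.0
```

View pics/s5.png

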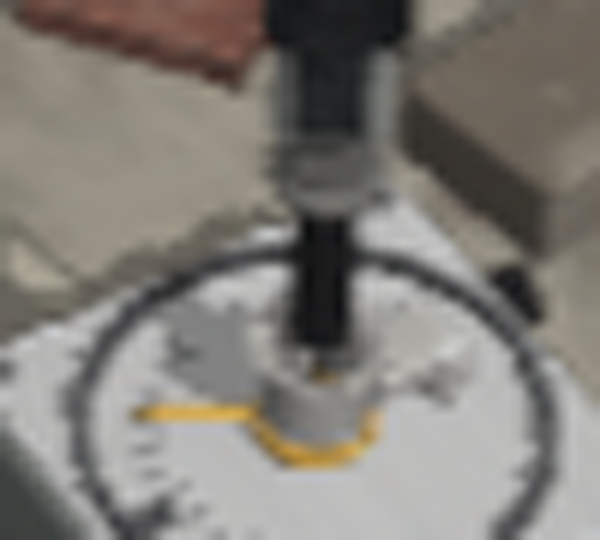

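Emit:
servo_tool(increments="0 0 0.2 0 0; 0 0 0.2 0 0; 0 0 0.2 0 0; 0 0 0 0 0")

```text
time_s: 6.55
eef_pos: [0.56, 0.1966, 0.151]
eef_rot: [-0.0, 0.908, 0.42, -0.0]
wrist_force: [-1.1, 0.2, -0.5]
opening: 0.176
```

Run:
```python
from h import *
to([0.5598,0.1970,0.1457],0.866)
```

```text
t 6.55 pos [0.56   0.1966 0.151 ] yaw 0.866 tilt [-5.e-04 -1.e-04 -1.e+00] q6 -0.728 F [-1.14  0.2  -0.53] T [-0.014 -0.061 -0.022] op 0.176
need cm [ 0.02 -0.04  0.53] turn -0.0
```

Emit:
servo_tool(increments="0 0 0.15 0 0; 0 0 0.15 0 0; 0 0 0.15 0 0; 0 0 0.1 0 0; 0 0 0 0 0")

```text
time_s: 7.18
eef_pos: [0.5601, 0.1967, 0.1458]
eef_rot: [-0.0, 0.908, 0.42, -0.0]
wrist_force: [0.2, 0.4, -0.3]
opening: 0.176
```

Run:
```python
from h import *
to([0.5598,0.1970,0.1457],0.866)
```

```text
t 7.17 pos [0.5601 0.1967 0.1458] yaw 0.866 tilt [-0.  0. -1.] q6 -0.728 F [ 0.23  0.35 -0.31] T [0.007 0.028 0.047] op 0.176
need cm [ 0.   -0.05  0.01] turn -0.0
```

Emit:
servo_tool(increments="0 0 0.1 0 0; 0 0 0.1 0 0; 0 0 0 0 0")

```text
time_s: 7.55
eef_pos: [0.5603, 0.1967, 0.144]
eef_rot: [0.0, 0.908, 0.42, 0.0]
wrist_force: [-0.6, -1.0, 1.9]
opening: 0.183
```

Emit:
servo_tool(increments="0 0 0.1 0 0; 0 0 0 0 0")

```text
time_s: 7.8
eef_pos: [0.5604, 0.1967, 0.1434]
eef_rot: [0.0, 0.908, 0.42, 0.0]
wrist_force: [-1.3, -0.5, 5.6]
opening: 0.18
```

The screw contact is at TCP z of about 0.1453, and 5.6 N means it is at the hard stop. I'll back off 1 mm to the springy region and sweep counterclockwise.

Emit:
servo_tool(increments="0 0 -0.1 0 0; 0 0 0 -0.08 0; 0 0 0 -0.08 0; 0 0 0 0 0")

```text
time_s: 8.3
eef_pos: [0.5603, 0.1967, 0.1438]
eef_rot: [0.0, 0.871, 0.49, 0.0]
wrist_force: [-0.2, 0.8, 1.8]
opening: 0.183
```

Run:
```python
from h import *
to([0.5598,0.1970,0.1457],0.866)
```

```text
t 8.3 pos [0.5603 0.1967 0.1438] yaw 1.0253 tilt [ 4.e-04  1.e-04 -1.e+00] q6 -0.887 F [-0.17  0.78  1.76] T [ 0.072 -0.058 -0.018] op 0.183
need cm [ 0.   -0.06 -0.19] turn 0.159
```

Emit:
servo_tool(increments="0 0 0 -0.07 0; 0 0 0 -0.07 0; 0 0 0 0 0")

```text
time_s: 8.68
eef_pos: [0.5602, 0.1966, 0.1438]
eef_rot: [0.0, 0.835, 0.55, 0.0]
wrist_force: [-0.1, 0.1, 1.9]
opening: 0.181
```

Emit:
servo_tool(increments="0 0 0 -0.07 0; 0 0 0 -0.07 0; 0 0 0 0 0")

```text
time_s: 9.05
eef_pos: [0.5604, 0.1966, 0.1439]
eef_rot: [0.0, 0.795, 0.607, 0.0]
wrist_force: [0.5, 0.1, 1.8]
opening: 0.183
```

Emit:
servo_tool(increments="0 0 0 -0.07 0; 0 0 0 -0.07 0; 0 0 0 0 0")

```text
time_s: 9.43
eef_pos: [0.5597, 0.1966, 0.1433]
eef_rot: [-0.0, 0.751, 0.661, -0.0]
wrist_force: [-0.0, 0.4, 0.1]
opening: 0.177
```

Force fell to zero at yaw of about 1.44, so the blade is in the slot. I'll lower it to seat.

Emit:
servo_tool(increments="0 0 0.1 0 0; 0 0 0.1 0 0; 0 0 0 0 0")

```text
time_s: 9.8
eef_pos: [0.56, 0.1966, 0.1415]
eef_rot: [-0.0, 0.75, 0.661, -0.0]
wrist_force: [0.0, -0.1, 1.0]
opening: 0.179
```

Run:
```python
from h import *
to([0.5598,0.1970,0.1412],1.443)
im=ctrl.camera("top")[0]; np.save("pics/t5.npy",im); crop("top",im,225,155,315,237,8,"pics/t5.png")
im=ctrl.camera("scene")[0]; np.save("pics/s6.npy",im); crop("scene",im,235,175,305,230,10,"pics/s6.png")
to([0.5598,0.1970,0.1412],1.443)
```

```text
t 9.8 pos [0.56   0.1966 0.1415] yaw 1.4453 tilt [-5.e-04 -0.e+00 -1.e+00] q6 -1.307 F [ 0.01 -0.09  1.02] T [0.03  0.034 0.022] op 0.179
need cm [ 0.03 -0.02  0.03] turn 0.002
t 9.9 pos [0.5601 0.1967 0.1417] yaw 1.4456 tilt [-1.e-04  0.e+00 -1.e+00] q6 -1.308 F [-0.18  0.12  0.28] T [ 0.006  0.012 -0.027] op 0.178
need cm [ 0.03 -0.03  0.05] turn 0.003
```

View pics/t5.png

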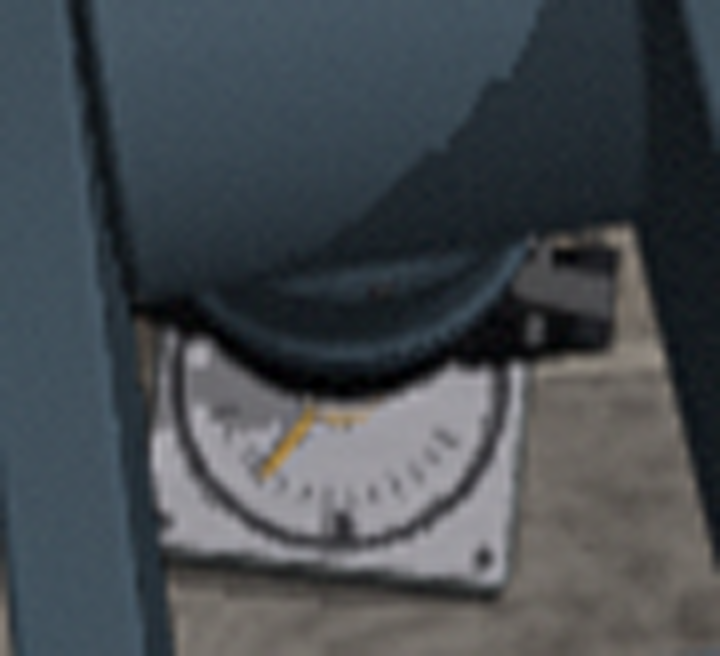

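View pics/s6.png

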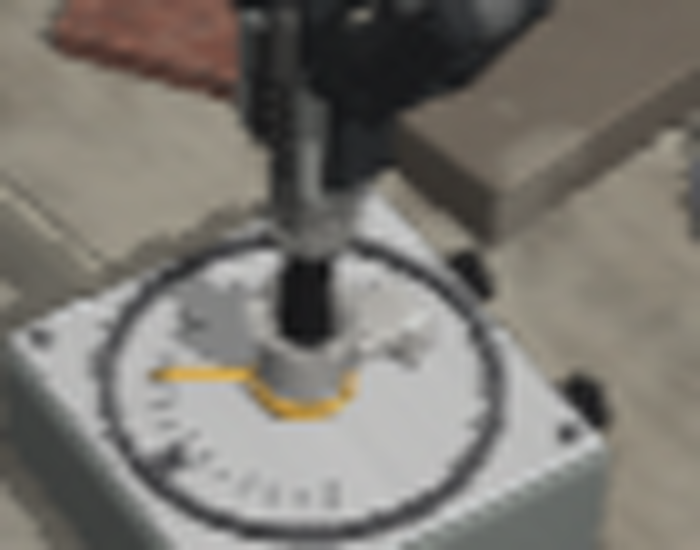

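Both cameras can see the pointer and the mark. I'll build an angle measurement that pools both views.

```bash
cat >> h.py <<'E'
AX={"top":np.array([0.5592,0.1972]),"scene":np.array([0.5602,0.1957])}
YB=-0.125
def polar(n,im,z,s=6):
    K,c,r=cam(n); cu,cv_=proj(n,[*AX[n],z]).astype(int)
    u0,v0=cu-36,cv_-36
    big=cv2.resize(im[v0:v0+72,u0:u0+72],None,fx=s,fy=s,interpolation=cv2.INTER_CUBIC)
    V,U=np.mgrid[0:72*s,0:72*s]; u=(U+.5)/s-.5+u0; v=(V+.5)/s-.5+v0
    d=(r@np.linalg.inv(K)@np.stack([u.ravel(),v.ravel(),np.ones(u.size)])); P=c[:,None]+d*(z-c[2])/d[2]
    x,y=P[0]-AX[n][0],P[1]-AX[n][1]
    ang=np.arctan2(y,x)-YB-np.pi; ang=(ang+np.pi)%(2*np.pi)-np.pi
    return big.reshape(-1,3),np.hypot(x,y),ang
def angles(n,im):
    b,rr,a=polar(n,im,0.0505); f=b.astype(float)
    sat=np.clip(f[:,0]-f[:,2]-25,0,None); out={}
    for lo,hi in ((.022,.029),(.029,.036),(.022,.038)):
        k=(rr>lo)&(rr<hi)&(abs(a)<1.4); w=sat[k]
        out[(lo,hi)]=(round(float((w*a[k]).sum()/w.sum()),3),int((w>0).sum()))
    g=f.mean(1); res={}
    for lo,hi in ((.0375,.0405),):
        k=(rr>lo)&(rr<hi)&(abs(a)<1.4)
        h=np.array([np.median(g[k][(a[k]>t-.02)&(a[k]<t+.02)]) for t in np.arange(-1.3,1.3,.02)])
        t=np.arange(-1.3,1.3,.02); i=np.nanargmin(h); base=np.nanmedian(h)
        w=np.clip(base-15-h,0,None)*(abs(t-t[i])<.12); res[(lo,hi)]=(round(float((w*t).sum()/w.sum()),3),round(float(base-h[i])),)
    return out,res
E
python3 - <<'E'
from h import *
for n,fs in (("top",("top0","t5")),("scene",("scene0","s6"))):
    for f in fs: print(n,f,*angles(n,np.load(f"pics/{f}.npy")))
E
```

```text
top top0 {(0.022, 0.029): (-0.556, 213), (0.029, 0.036): (-0.557, 181), (0.022, 0.038): (-0.556, 394)} {(0.0375, 0.0405): (0.101, 67)}
top t5 {(0.022, 0.029): (-0.556, 221), (0.029, 0.036): (-0.557, 192), (0.022, 0.038): (-0.556, 415)} {(0.0375, 0.0405): (0.106, 75)}
scene scene0 {(0.022, 0.029): (-0.512, 196), (0.029, 0.036): (-0.517, 169), (0.022, 0.038): (-0.514, 371)} {(0.0375, 0.0405): (0.153, 89)}
scene s6 {(0.022, 0.029): (-0.512, 196), (0.029, 0.036): (-0.517, 169), (0.022, 0.038): (-0.514, 369)} {(0.0375, 0.0405): (0.153, 90)}
```

Both views give a pointer-to-mark gap of 0.66 to 0.67 rad. I'll turn counterclockwise gently.

Emit:
servo_tool(increments="0 0 0 -0.08 0; 0 0 0 -0.08 0; 0 0 0 -0.08 0; 0 0 0 -0.08 0; 0 0 0 -0.08 0; 0 0 0 0 0")

```text
time_s: 10.65
eef_pos: [0.56, 0.1965, 0.1418]
eef_rot: [-0.0, 0.604, 0.797, -0.0]
wrist_force: [-1.1, -0.4, -0.4]
opening: 0.181
```

```bash
cat > m.py <<'E'
from h import *
import sys
to([0.5601,0.1967,0.1415],None)
for n in ("top","scene"):
    im=ctrl.camera(n)[0]; np.save(f"pics/{n}_{sys.argv[1]}.npy",im); 
    try: print(n,*angles(n,im))
    except Exception as e: print(n,e)
E
python3 m.py a
```

```text
t 10.65 pos [0.56   0.1965 0.1418] yaw 1.845 tilt [-4.e-04 -2.e-04 -1.e+00] q6 -1.707 F [-1.08 -0.41 -0.38] T [-0.11   0.165 -0.034] op 0.181
need cm [0.01 0.01 0.03] turn None
top {(0.022, 0.029): (-0.448, 221), (0.029, 0.036): (-0.443, 185), (0.022, 0.038): (-0.446, 411)} {(0.0375, 0.0405): (0.106, 74)}
scene {(0.022, 0.029): (-0.401, 227), (0.029, 0.036): (-0.415, 177), (0.022, 0.038): (-0.407, 410)} {(0.0375, 0.0405): (0.153, 90)}
```

Emit:
servo_tool(increments="0 0 0 -0.08 0; 0 0 0 -0.08 0; 0 0 0 -0.08 0; 0 0 0 -0.08 0; 0 0 0 -0.08 0; 0 0 0 -0.08 0; 0 0 0 0 0")

```text
time_s: 11.62
eef_pos: [0.5601, 0.1965, 0.1418]
eef_rot: [-0.0, 0.397, 0.918, -0.0]
wrist_force: [-0.5, -0.5, -0.3]
opening: 0.177
```

```bash
python3 m.py b
```

```text
t 11.62 pos [0.5601 0.1965 0.1418] yaw 2.3242 tilt [-2.e-04 -4.e-04 -1.e+00] q6 -2.186 F [-0.52 -0.52 -0.32] T [-0.347  0.246 -0.065] op 0.177
need cm [0.02 0.02 0.03] turn None
top {(0.022, 0.029): (0.022, 221), (0.029, 0.036): (0.027, 173), (0.022, 0.038): (0.024, 413)} {(0.0375, 0.0405): (-0.874, 142)}
scene {(0.022, 0.029): (0.069, 193), (0.029, 0.036): (0.057, 188), (0.022, 0.038): (0.063, 417)} {(0.0375, 0.0405): (0.146, 88)}
```

Emit:
servo_tool(increments="0 0 0 -0.04 0; 0 0 0 -0.04 0; 0 0 0 0 0")

```text
time_s: 12.1
eef_pos: [0.5601, 0.1965, 0.1418]
eef_rot: [-0.0, 0.36, 0.933, -0.0]
wrist_force: [-1.2, -1.8, -0.0]
opening: 0.18
```

```bash
python3 m.py c
python3 - <<'E'
from h import *
a=np.load("pics/top_c.npy"); b=np.load("pics/scene_c.npy")
A=cv2.resize(a[200:228,250:285,::-1],None,fx=11,fy=11,interpolation=cv2.INTER_CUBIC)
B=cv2.resize(b[205:233,240:275,::-1],None,fx=11,fy=11,interpolation=cv2.INTER_CUBIC)
cv2.imwrite("pics/c.png",np.hstack([A,B]))
E
```

```text
t 12.1 pos [0.5601 0.1965 0.1418] yaw 2.4043 tilt [-1.e-04 -3.e-04 -1.e+00] q6 -2.266 F [-1.22 -1.82 -0.04] T [-0.421  0.215 -0.032] op 0.18
need cm [0.02 0.01 0.03] turn None
top {(0.022, 0.029): (0.103, 206), (0.029, 0.036): (0.101, 168), (0.022, 0.038): (0.102, 380)} {(0.0375, 0.0405): (-0.79, 139)}
scene {(0.022, 0.029): (0.133, 201), (0.029, 0.036): (0.124, 180), (0.022, 0.038): (0.13, 399)} {(0.0375, 0.0405): (0.145, 103)}
```

View pics/c.png

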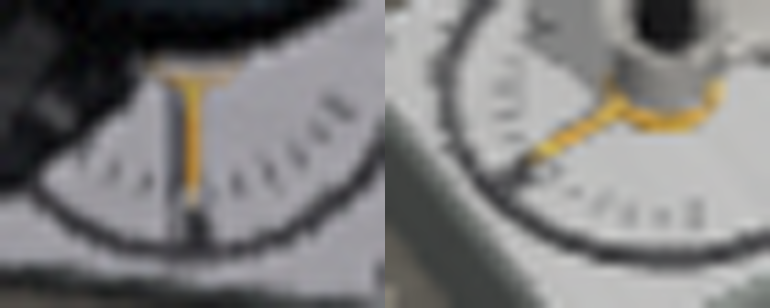

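Run:
```python
from h import *
for n,f in (("top","t5"),("scene","s6"),("top","top_c"),("scene","scene_c")):
    b,rr,a=polar(n,np.load(f"pics/{f}.npy"),0.0505); g=b.astype(float).mean(1)
    print(n,f)
    for lo,hi in ((.0355,.0375),(.0375,.039),(.039,.0405),(.0405,.042)):
        k=(rr>lo)&(rr<hi); t=np.arange(-.18,.40,.03)
        print(lo,[int(np.mean(g[k][abs(a[k]-x)<.016])) for x in t])
    print([round(x,2) for x in t])
```

```text
top t5
0.0355 [136, 141, 150, 152, 143, 131, 125, 126, 132, 139, 139, 129, 127, 134, 143, 151, 153, 142, 133, 134]
0.0375 [149, 151, 154, 155, 147, 133, 122, 116, 108, 102, 99, 102, 118, 139, 151, 155, 158, 157, 154, 153]
0.039 [155, 156, 156, 158, 150, 132, 116, 110, 92, 70, 62, 75, 107, 139, 156, 158, 159, 158, 158, 158]
0.0405 [155, 157, 160, 164, 156, 134, 115, 111, 92, 64, 49, 58, 91, 127, 150, 160, 162, 160, 159, 158]
[np.float64(-0.18), np.float64(-0.15), np.float64(-0.12), np.float64(-0.09), np.float64(-0.06), np.float64(-0.03), np.float64(0.0), np.float64(0.03), np.float64(0.06), np.float64(0.09), np.float64(0.12), np.float64(0.15), np.float64(0.18), np.float64(0.21), np.float64(0.24), np.float64(0.27), np.float64(0.3), np.float64(0.33), np.float64(0.36), np.float64(0.39)]
scene s6
0.0355 [177, 181, 169, 154, 152, 165, 181, 181, 165, 147, 141, 151, 163, 172, 169, 159, 154, 164, 178, 185]
0.0375 [181, 180, 170, 161, 162, 174, 182, 175, 155, 124, 106, 109, 125, 144, 148, 156, 162, 168, 177, 181]
0.039 [182, 181, 178, 175, 176, 181, 185, 182, 160, 123, 93, 81, 92, 108, 123, 142
[... 1385 characters left out ...]
0, 155, 165, 179, 186]
0.0375 [182, 181, 171, 162, 163, 175, 180, 165, 136, 98, 79, 89, 115, 143, 151, 159, 163, 169, 179, 182]
0.039 [183, 182, 179, 176, 177, 183, 187, 179, 152, 111, 82, 76, 92, 109, 124, 143, 159, 173, 183, 186]
0.0405 [187, 186, 185, 185, 186, 188, 192, 183, 163, 128, 94, 72, 71, 87, 111, 143, 169, 181, 187, 190]
[np.float64(-0.18), np.float64(-0.15), np.float64(-0.12), np.float64(-0.09), np.float64(-0.06), np.float64(-0.03), np.float64(0.0), np.float64(0.03), np.float64(0.06), np.float64(0.09), np.float64(0.12), np.float64(0.15), np.float64(0.18), np.float64(0.21), np.float64(0.24), np.float64(0.27), np.float64(0.3), np.float64(0.33), np.float64(0.36), np.float64(0.39)]
```

Taking only the dark core of the mark, without its shadow, both views say about 0.02 rad more is needed.

Emit:
servo_tool(increments="0 0 0 -0.02 0; 0 0 0 0 0")

```text
time_s: 12.45
eef_pos: [0.5601, 0.1965, 0.1418]
eef_rot: [0.0, 0.35, 0.937, -0.0]
wrist_force: [-0.6, -2.4, 0.8]
opening: 0.178
```

```bash
python3 m.py d
python3 - <<'E'
from h import *
a=np.load("pics/top_d.npy"); b=np.load("pics/scene_d.npy")
A=cv2.resize(a[205:227,255:280,::-1],None,fx=16,fy=16,interpolation=cv2.INTER_CUBIC)
B=cv2.resize(b[208:230,242:267,::-1],None,fx=16,fy=16,interpolation=cv2.INTER_CUBIC)
cv2.imwrite("pics/d.png",np.hstack([A,B]))
E
```

```text
t 12.45 pos [0.5601 0.1965 0.1418] yaw 2.426 tilt [-1.e-04 -2.e-04 -1.e+00] q6 -2.288 F [-0.65 -2.41  0.84] T [-0.584  0.197 -0.062] op 0.178
need cm [0.01 0.01 0.03] turn None
top {(0.022, 0.029): (0.114, 232), (0.029, 0.036): (0.114, 190), (0.022, 0.038): (0.114, 428)} {(0.0375, 0.0405): (-0.877, 134)}
scene {(0.022, 0.029): (0.15, 199), (0.029, 0.036): (0.154, 190), (0.022, 0.038): (0.152, 411)} {(0.0375, 0.0405): (0.149, 95)}
```

View pics/d.png

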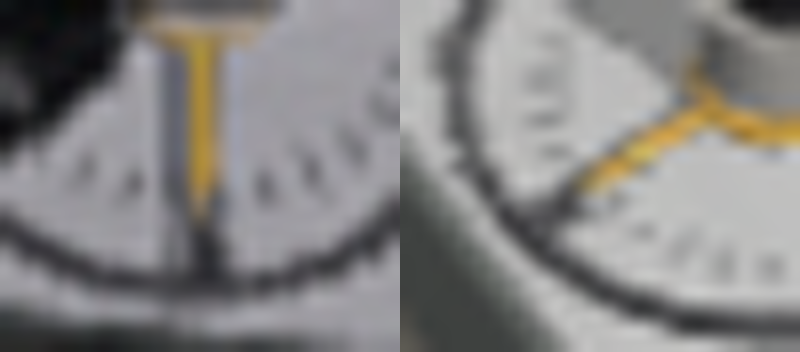

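The pointer is on the mark: top 0.114 against 0.122, scene 0.152 against about 0.148. I'll back off within the slot play and check for spring-back.

Emit:
servo_tool(increments="0 0 0 0.07 0; 0 0 0 0.07 0; 0 0 0 0 0")

```text
time_s: 12.92
eef_pos: [0.5602, 0.1968, 0.1418]
eef_rot: [0.0, 0.415, 0.91, 0.0]
wrist_force: [-0.1, -0.8, -0.4]
opening: 0.178
```

```bash
python3 m.py e
```

```text
t 12.93 pos [0.5602 0.1968 0.1418] yaw 2.2865 tilt [ 3.e-04  3.e-04 -1.e+00] q6 -2.149 F [-0.14 -0.77 -0.4 ] T [-0.246  0.158 -0.025] op 0.178
need cm [-0.   -0.02  0.03] turn None
top {(0.022, 0.029): (0.114, 233), (0.029, 0.036): (0.113, 191), (0.022, 0.038): (0.114, 429)} {(0.0375, 0.0405): (-1.215, 123)}
scene {(0.022, 0.029): (0.151, 200), (0.029, 0.036): (0.154, 189), (0.022, 0.038): (0.152, 412)} {(0.0375, 0.0405): (0.149, 95)}
```

Pointer unchanged. Lift straight out.

Emit:
servo_tool(increments="0 0 -0.3 0 0; 0 0 -0.4 0 0; 0 0 -0.6 0 0; 0 0 -1 0 0; 0 0 -1.5 0 0; 0 0 -2 0 0; 0 0 -1.5 0 0; 0 0 0 0 0")

```text
time_s: 14.02
eef_pos: [0.5612, 0.1968, 0.2169]
eef_rot: [0.002, 0.415, 0.91, 0.001]
wrist_force: [0.6, -0.7, -0.3]
opening: 0.181
```

```bash
python3 m.py f
python3 - <<'E'
from h import *
to([0.4864,0.3408,0.2154],1.566)
a=np.load("pics/scene_f.npy"); crop("scene",a,225,150,305,225,8,"pics/f.png")
E
```

```text
t 14.03 pos [0.5612 0.1968 0.2169] yaw 2.286 tilt [ 3.6e-03  5.0e-04 -1.0e+00] q6 -2.148 F [ 0.59 -0.66 -0.31] T [-0.027 -0.003 -0.014] op 0.181
need cm [ 0.08 -0.11  7.54] turn None
top {(0.022, 0.029): (0.114, 232), (0.029, 0.036): (0.113, 190), (0.022, 0.038): (0.114, 428)} {(0.0375, 0.0405): (-1.258, 144)}
scene {(0.022, 0.029): (0.15, 200), (0.029, 0.036): (0.154, 189), (0.022, 0.038): (0.152, 412)} {(0.0375, 0.0405): (0.149, 95)}
t 14.12 pos [0.56   0.1966 0.2146] yaw 2.2861 tilt [-2.e-04 -0.e+00 -1.e+00] q6 -2.148 F [-0.85  0.65 -0.41] T [-0.007 -0.015 -0.014] op 0.178
need cm [15.71  3.9  -0.08] turn 0.72
```

View pics/f.png

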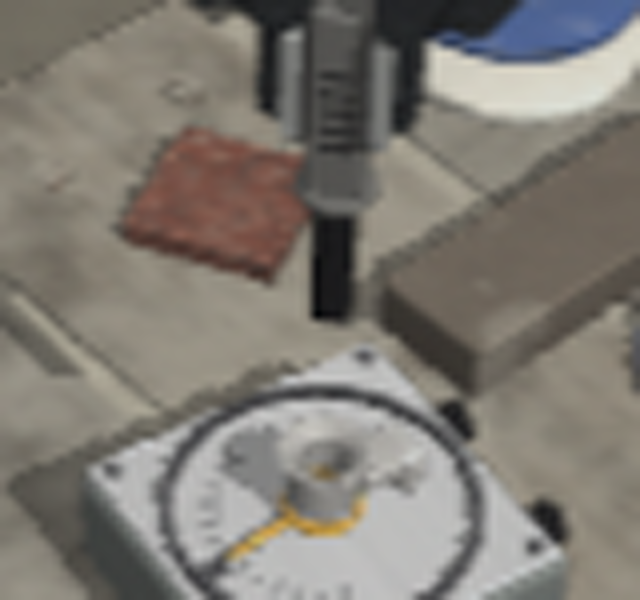

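Emit:
servo_tool(increments="0 0 0 0.18 0; 0 0 0 0.18 0; 0 0 0 0.18 0; 0 0 0 0.18 0; 3.6 -1.85 0 0 0; 3.6 -1.85 0 0 0; 3.6 -1.85 0 0 0; 3.6 -1.8 0 0 0; 0 0 0 0 0; 0 0 0 0 0")

```text
time_s: 15.38
eef_pos: [0.487, 0.3406, 0.2139]
eef_rot: [-0.0, 0.709, 0.706, -0.001]
wrist_force: [-0.3, -0.2, -0.6]
opening: 0.18
```

Run:
```python
from h import *
im=ctrl.camera("scene")[0]; to([0.4864,0.3408,0.0952],1.566); crop("scene",im,175,130,230,210,8,"pics/g.png")
```

```text
t 15.43 pos [0.4874 0.3402 0.2141] yaw 1.5655 tilt [-9.e-04 -8.e-04 -1.e+00] q6 -1.155 F [ 0.58 -0.15 -0.24] T [ 0.003 -0.058 -0.024] op 0.179
need cm [ 0.07 -0.09 11.89] turn -0.0
```

View pics/g.png

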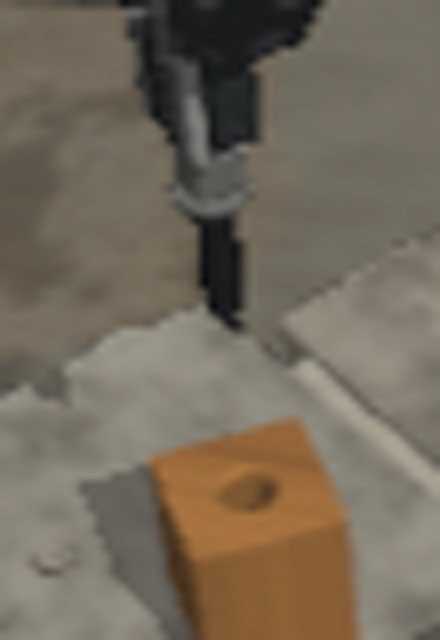

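Emit:
servo_tool(increments="0.05 -0.08 2 0 0; 0 0 2 0 0; 0 0 1.5 0 0; 0 0 0.5 0 0; 0 0 0.4 0 0; 0 0 0 0 0")

```text
time_s: 16.18
eef_pos: [0.4868, 0.3415, 0.1511]
eef_rot: [0.0, 0.709, 0.705, 0.0]
wrist_force: [-0.8, -0.1, -0.2]
opening: 0.181
```

Run:
```python
from h import *
im=ctrl.camera("scene")[0]; to([0.4864,0.3408,0.0952],1.566); crop("scene",im,180,130,230,210,8,"pics/g2.png")
```

```text
t 16.23 pos [0.4869 0.3417 0.1513] yaw 1.5661 tilt [ 8.e-04  4.e-04 -1.e+00] q6 -1.154 F [ 0.34 -0.3   0.82] T [ 0.01  -0.022 -0.002] op 0.177
need cm [-0.09 -0.05  5.61] turn 0.0
```

View pics/g2.png

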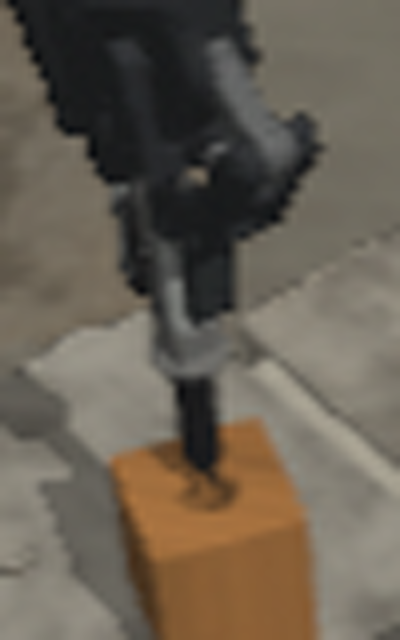

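Emit:
servo_tool(increments="-0.07 -0.05 0.2 0 0; 0 0 0.4 0 0; 0 0 0.4 0 0; 0 0 0.3 0 0; 0 0 0.3 0 0; 0 0 0 0 0")

```text
time_s: 16.98
eef_pos: [0.4858, 0.3407, 0.1344]
eef_rot: [-0.0, 0.709, 0.705, -0.0]
wrist_force: [-0.2, 1.1, -0.0]
opening: 0.179
```

Run:
```python
from h import *
to([0.4864,0.3408,0.0952],1.566)
```

```text
t 16.98 pos [0.4858 0.3407 0.1344] yaw 1.5661 tilt [-6.e-04 -3.e-04 -1.e+00] q6 -1.154 F [-0.24  1.06 -0.01] T [0.017 0.008 0.04 ] op 0.179
need cm [0.01 0.06 3.92] turn 0.0
```

Emit:
servo_tool(increments="0 0.03 0.6 0 0; 0 0 0.6 0 0; 0 0 0.6 0 0; 0 0 0.6 0 0; 0 0 0.6 0 0; 0 0 0.4 0 0; 0 0 0.2 0 0; 0 0 0 0 0")

```text
time_s: 17.98
eef_pos: [0.4863, 0.3408, 0.0987]
eef_rot: [-0.0, 0.709, 0.705, -0.0]
wrist_force: [-0.5, 0.3, 0.4]
opening: 0.177
```

Run:
```python
from h import *
to([0.4864,0.3408,0.0952],1.566)
```

```text
t 17.98 pos [0.4863 0.3408 0.0987] yaw 1.566 tilt [-1.e-04 -1.e-04 -1.e+00] q6 -1.154 F [-0.55  0.27  0.37] T [-0.034 -0.013  0.029] op 0.177
need cm [0.   0.01 0.35] turn 0.0
```

Emit:
servo_tool(increments="0 0 0.15 0 0; 0 0 0.15 0 0; 0 0 0.1 0 0; 0 0 0 0 0")

```text
time_s: 18.48
eef_pos: [0.4864, 0.3408, 0.0952]
eef_rot: [0.0, 0.709, 0.705, 0.0]
wrist_force: [-1.9, -0.6, 4.3]
opening: 0.177
```

Run:
```python
from h import *
im=ctrl.camera("scene")[0]; to([0.4864,0.3408,0.0952],1.566); crop("scene",im,180,150,230,220,8,"pics/g3.png")
```

```text
t 18.52 pos [0.4864 0.3408 0.0952] yaw 1.566 tilt [ 2.e-04  0.e+00 -1.e+00] q6 -1.154 F [-1.54 -0.81  4.47] T [-0.171  0.279  0.034] op 0.179
need cm [-0. -0. -0.] turn 0.0
```

View pics/g3.png

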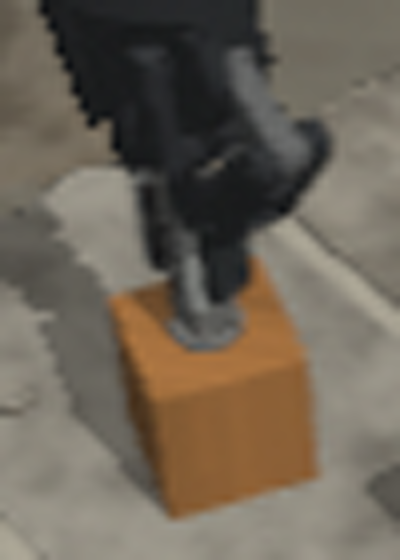

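It is fully home: same z as at pickup, with the flange carrying 4.4 N. Release and rise.

Emit:
servo_tool(increments="0 0 0 0 0.35; 0 0 0 0 0.6; 0 0 0 0 0.8; 0 0 0 0 0.8; 0 0 0 0 0.8; 0 0 0 0 0.8")

```text
time_s: 19.27
eef_pos: [0.4863, 0.3408, 0.0947]
eef_rot: [-0.0, 0.709, 0.705, -0.0]
wrist_force: [-0.3, -0.2, -0.1]
opening: 0.798
```

Emit:
servo_tool(increments="0 0 -1 0 0.8; 0 0 -2 0 0.8; 0 0 -3 0 0.8; 0 0 -3 0 0.8; 0 0 -3 0 0.8; 6 -1 -2 0 0.8; 6 -2 0 0 0.8; 6 -2 0 0 0.8; 0 0 0 0 0.8; 0 0 0 0 0.8")

```text
time_s: 20.52
eef_pos: [0.4378, 0.5183, 0.2355]
eef_rot: [0.0, 0.708, 0.706, 0.0]
wrist_force: [-0.1, 0.1, 0.3]
opening: 0.798
```

```bash
python3 m.py z
python3 - <<'E'
from h import *
a=np.load("pics/top_z.npy"); b=np.load("pics/scene_z.npy")
crop("top",a,180,165,305,260,6,"pics/z1.png"); crop("scene",b,180,150,310,250,6,"pics/z2.png")
d=ctrl.camera("top")[1]
hs=[depthpt("top",u,v,d[v,u])[2] for u in range(198,206) for v in range(230,238)]
print("max tool z",max(hs))
E
```

```text
t 20.52 pos [0.4378 0.5183 0.2355] yaw 1.567 tilt [ 1.1e-03  2.0e-04 -1.0e+00] q6 -0.872 F [-0.09  0.09  0.28] T [ 0.042 -0.003 -0.054] op 0.798
need cm [-32.12  12.34   9.4 ] turn None
top {(0.022, 0.029): (0.114, 231), (0.029, 0.036): (0.113, 188), (0.022, 0.038): (0.113, 422)} {(0.0375, 0.0405): (0.106, 77)}
scene {(0.022, 0.029): (0.15, 199), (0.029, 0.036): (0.154, 189), (0.022, 0.038): (0.152, 410)} {(0.0375, 0.0405): (0.149, 94)}
max tool z 0.12338757906420905
```

View pics/z1.png

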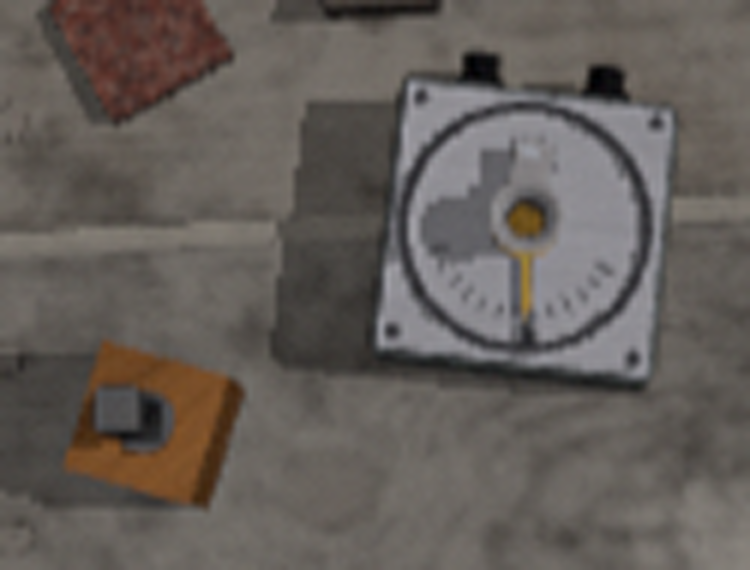

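View pics/z2.png

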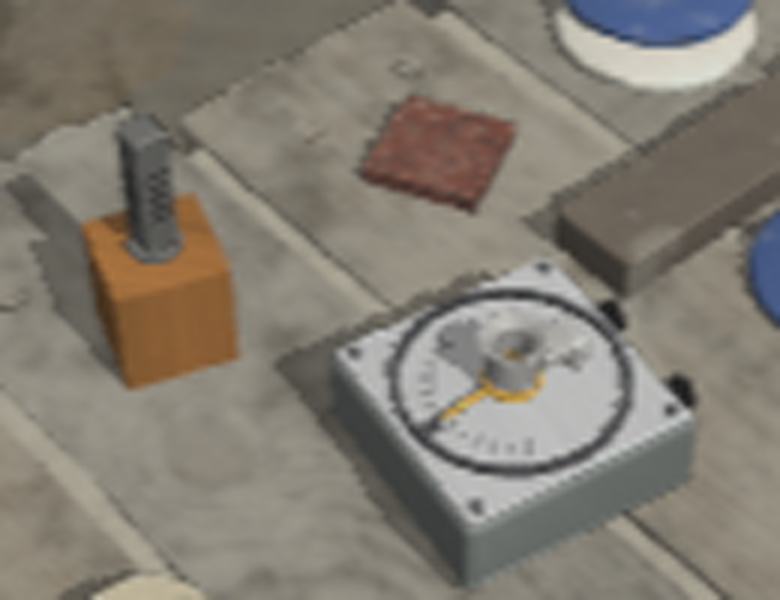

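The top view shows the pointer at (527,285) running into the mark at (528,325). The scene view shows the tool upright with its flange on the stand. I'll compare heights with the first depth image, then hand in.

Run:
```python
from h import *
d0=np.load("pics/top0_d.npy"); d=ctrl.camera("top")[1]
f=lambda d:np.median([depthpt("top",u,v,d[v,u])[2] for u in range(198,203) for v in range(231,236)])
print(f(d0),f(d)); print(ctrl.hand_in())
```

```text
0.12024106902100118 0.12048671460420457
the job is handed in; nothing more can be done
None
```

I turned the trimmer screw about 0.67 rad counterclockwise, which brought the pointer onto the mark. The tool is back upright in its stand, and I handed the job in at about 20.6 s.

How it went: I gripped the tool by its handle and lowered it through the collar. Turning it lightly on the screw, I felt the blade drop into the slot at a yaw of about 1.44 rad. After setting the pointer I eased the blade back within its play and lifted straight out.

Last checks:
- **Pointer:** the top view reads 0.113 rad against about 0.12 for the mark. The scene view reads 0.152 against about 0.149. The two views differ by under 0.01 rad and in opposite directions, so I take the pointer as on the mark to about 0.01 rad. It did not move after release.
- **Mark reading:** with the mark's shadow included, the top view reads the mark at 0.106. I used its dark core, about 0.122, instead.
- **Tool:** at the stand the gripper came down to the same height as at pickup, with the flange carrying about 4 N. The median depth of the tool's top was 120.5 mm, against 120.2 mm before the job. One pixel in an earlier reading showed 123.4 mm, which I took as noise.
- **Forces:** the most I read at the box was 5.6 N, when the first touch reached the screw's hard stop. Side force on the collar reached about 3 N. I only read forces at the end of each move, so a short peak in between could have been missed.
- **Other things:** index ring, box and stand looked unmoved in the last pictures, as did the tile. I did not measure the felt wheel or the spanner again.

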